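# Find the heavy side of a brake rotor on the tilting balancing stand and hold it down

## Task

The brake rotor is mounted on the spindle of the green balancing stand, which was left tipped back with the axle pointing up. Swing the stand's crank over until the axle is level, then turn the rotor by its rim and let it go to roll, to find its heavy side; the greased bearing drags, so it stops short of the bottom from whichever side it comes. Finish while holding: grip the rotor firmly by its rim, standing still with the heavy side straight down and the axle still level, ready to be marked, and do not let go. Leave the loose things on the bench where they are.

Things in the scene. Friction and masses are not known exactly. Their poses are not given: they have to be found in the camera images.
- stand: Green cast balancing stand, fixed: base 165x130 mm, fork 155 mm high with cheeks 100 mm apart outside, angle dial on its right, black friction knob on its left (leave it). Origin: middle of the underside; x to its back, y to its left, z up. The level axle points along its -x, 130 mm above the origin; the head tilts about a line parallel to y through the point 130 mm above the origin.
- tilt (a joint): Tilt of the spindle head (rad): 0 = axle level, 1.57 = axle pointing straight up; range -0.30 to 1.80. Friction (0.7 N m, about 8 N at the crank grip) keeps it where it is left; the head is counterweighted.
- crank_grip (a point): Middle of the crank's black grip bar, 19 mm thick, 70 mm long, lying along the stand's y, 115 mm to the right (-y) of the axle and 90 mm from the tilt axis; it turns with the head. Seen from the tilt axis: axle upright: 38 mm behind (+x), 82 mm above; axle level: 82 mm in front (-x), 38 mm above: it goes over the top to the front. Axes: x back along the axle, y along the bar.
- rotor_centre (a point): Centre of the rotor on the axle, 95 mm in front of the tilt axis. Axes: x backwards along the axle, y to the stand's left, z up when the axle is level. The rim reaches from 14 mm in front of it (front edges of the shoes) to 28 mm behind it (back of the plate); there is 30 mm of free space behind the plate above the axle, so the rim's top can be pinched from above, one finger before, one behind.
- brake_rotor: Brake rotor, 124 mm in diameter, 42 mm wide at the rim, 0.5 kg: grey back plate, two bronze shoes (13 mm thick, 147 degrees each), two gaps with springs, a pinion 42 mm out in front. Origin: on the rim, mid-gap; z from there through the axle. One side has 65 to 90 g too much, 54 mm from the axle, unseen in a shoe, at least 55 degrees from the mid-gaps, elsewhere each time.
- spin (a joint): Turning angle of the rotor (rad, endless), growing clockwise seen from its front (top towards the stand's right). Stiffly greased bearing, drag 0.016 N m: with a level axle the rotor, let go far from balance, rolls back slowly (up to 5 s, no swinging) and stops 19 to 27 degrees short of heavy side down, equally from either side; it also sticks with the heavy side nearly up or the axle upright.
- marker: Paint marker pen, 139 mm long, 16 mm thick, lying loose; origin at its underside. Leave it alone.
- magnet_dish: Round metal dish with screws, 123 mm in diameter, 26 mm high, loose; origin at the centre of its underside. Leave it alone.
- sealant_bottle: Small red bottle with a white nozzle, 44 mm in diameter, 106 mm high, standing loose; origin at the centre of its underside. Leave it alone.

How it is judged:
By the outcome, as a careful person would: the job done as asked, in the order asked, and still so for the second after the job is handed in, while the arm keeps its last pose, push and grip.
It also fails if it takes over 72 s, if anything falls off the work surface, if the arm or the gripper's body presses on something with over 40 N, if the wrist force passes 120 N, or if a joint passes its speed limit or range.

## Robot

A 6-joint arm with a two-finger parallel gripper is mounted at the origin on a cart in front of the work surface, level with it; the furniture and walls round the work are solid. World frame = base frame: x ahead of the robot, y to its left, z up, the work surface at z = 0. Lengths are in m, angles in rad, forces in N, time in s.
With the tool pointing down it reaches from about 0.35 to 0.775 m from the base axis. Payload 7.3 kg.
Tool frame: the origin (TCP) lies at the centre of the arm's flange, where the gripper is bolted on; the fingertips stand 178 mm ahead of it and the grasp point (between the pads) lies 159 mm ahead of it; z points along the fingers, y is the line along which they close (so a half turn about z gives the same grasp; the last joint's range is limited). The gripper opens to 92 mm and grips with 3 to 60 N. Pads are 19 mm wide; open, the fingers measure 130 mm over their backs; the gripper's body (75 mm by 190 mm) begins 47 mm behind the grasp point.
Start: joints at [-1.338, 0.342, 1.524, -0, 1.275, -0.146], TCP at [0.194, -0.488, 0.405] pointing down, gripper open.
Joint ranges: [-2.53, 2.53], [-0.77, 2.02], [0.04, 2.7], [-1, 4.14], [0.28, 2.66], [-3.11, 3.11]. Speed limits (rad/s): [2.57, 2.57, 3.14, 3.14, 3.14, 3.14].

## Interface

Orientations are given as [roll, pitch, yaw] about the fixed x, y, z axes, in that order (R = Rz(yaw) Ry(pitch) Rx(roll)).
In Python, from cell import telemetry, vision, ticket gives the robot as it stands.
- The arm moves only by the shell command python3 -m crank 'ROWS' [FORCE]. ROWS is JSON, a list of rows, each a list of 5 numbers: the gripper command: -1 is shut, 1 is fully open, values between are in proportion, then the shift along the tool's x, y, z in mm, then the turn about the tool's z in rad. In form: [[fingers, dx, dy, dz, roll], ...]. A call has 1 to 12 rows; each row is the pose to reach, as a shift and turn from the pose commanded when the call began, along the tool's axes at that moment; what a row does not reach only later rows make up. A row lasts 1/12 s, in which the tool goes at most 41.7 mm and 7.16 degrees, less where a joint would pass 70% of its speed; a pose out of reach is approached as far as the arm can. A call with a gripper value outside its range is refused whole. The fingers move at their own pace and stop on an object; FORCE is the grip in N (left out, the last holds). Time passes only in rows, so rows that repeat a pose let the fingers close. It gives the time, the measured TCP pose, the force, the opening and the grip force at its end, in the units of the state.
- telemetry.observe(): the state, without advancing time (a new reading comes with each control period).
- vision.read_camera(name): name is "scene" or "side" or "wrist"; returns (picture, depth): 400x640x3 uint8, red, green, blue; 400x640 float32, m along the optical axis (not along the pixel's ray), 0 where there is no reading.
- vision.get_calibration(name): a dict with "camera_matrix" (3x3 intrinsics, pixels), "rvec" (rotation vector, rad) and "tvec" (3), from world to camera coordinates, as OpenCV has them. Camera axes: x right, y down, z forward; pixel columns grow to the right and rows downward; lengths in m; the calibration is good to about 2 mm. The wrist camera is an equidistant fisheye: a pixel r from the principal point sees the ray r / f radians off the axis. A picture is of the moment at which its call begins: read the wrist's pose just before it. get_calibration takes no time and is no camera call; for the wrist camera it gives the pose at the moment of the call.
- ticket.hand_in(): hands the job in; it is judged then, once.
The state is a dict: "time": time; "qpos": joint angles; "qvel": joint speeds; "joint_efforts": joint torques, N m; "tool_pos": TCP position; "tool_rot": TCP orientation; "contact_force": force on the tool from outside, world axes, zero at the start; "torque": the same for the moment, N m; "opening": finger opening in m; "grip_force": force on a finger pad.
Only numpy, scipy, OpenCV 4.12 (cv2) and the standard library are available. Lean on these libraries where they do the work, as an engineer would, in place of code of your own. Each camera call takes 0.05 s, during which the arm holds its last target. There are 200 camera calls.

## Working session

There is one attempt and no reset: what is moved stays moved. The work goes in short steps, Python scripts to look and compute and a shell command to move; the robot and the scene stay as the last step left them, time stands still between calls to the robot, and variables do not carry over. Pictures are saved under pics/ and viewed, at most 10 in all, crops included, and the job is handed in when it is done.

```bash
ls; mkdir -p pics
cat > h.py <<'E'
import numpy as np,cv2
from cell import telemetry,vision,ticket
def cal(n):
    c=vision.get_calibration(n);K=np.array(c["camera_matrix"],float);R=cv2.Rodrigues(np.array(c["rvec"],float))[0];t=np.array(c["tvec"],float).ravel();return K,R,t
def cloud(n,d,c=None):
    K,R,t=c or cal(n)
    v,u=np.mgrid[:400,:640]
    x=(u-K[0,2])/K[0,0];y=(v-K[1,2])/K[1,1]
    if n=="wrist":
        r=np.hypot(x,y);s=np.where(r>1e-9,np.tan(np.minimum(r,1.5))/np.maximum(r,1e-9),1);x=x*s;y=y*s
    P=np.stack([x*d,y*d,d],-1)
    return (P-t)@R
def save(n,f):
    cv2.imwrite(f,cv2.cvtColor(n,cv2.COLOR_RGB2BGR))
E
python3 - <<'E'
from h import *
for n in("scene","side"):
    p,d=vision.read_camera(n);np.savez("pics/%s0.npz"%n,p=p,d=d);save(p,"pics/%s0.png"%n)
    K,R,t=cal(n);print(n,-R.T@t,R[2],K[0,0])
s=telemetry.observe();print(s)
E
```

```text
pics
scene [-0.08716567  0.53589516  0.89847853] [ 0.57854921 -0.46324922 -0.67132776] 451.1612834641474
side [0.45707928 1.12887527 0.86560762] [ 0.09773208 -0.82495684 -0.55668183] 460.9931522382009
{'time': 0.1, 'qpos': array([-1.33799409e+00,  3.42640043e-01,  1.52486917e+00,  1.51439541e-05,
        1.27541677e+00, -1.45989771e-01]), 'qvel': array([ 0.00195826, -0.00031881, -0.003432  ,  0.00080484,  0.00061162,
        0.00042832]), 'joint_efforts': array([ 1.21508619e-03, -4.32005489e+01, -2.44693565e+01,  7.18623935e-02,
        5.26643428e-02, -3.62215542e-05]), 'tool_pos': array([ 0.19414627, -0.48766548,  0.40413932]), 'tool_rot': array([-3.14027561e+00, -2.08290035e-04,  3.78787454e-01]), 'contact_force': array([-1.02886743,  0.20214684, -0.39241215]), 'torque': array([-0.00974117, -0.01427217,  0.0010572 ]), 'grip_force': 0.0, 'opening': 0.09150836166784114}
```

View pics/scene0.png

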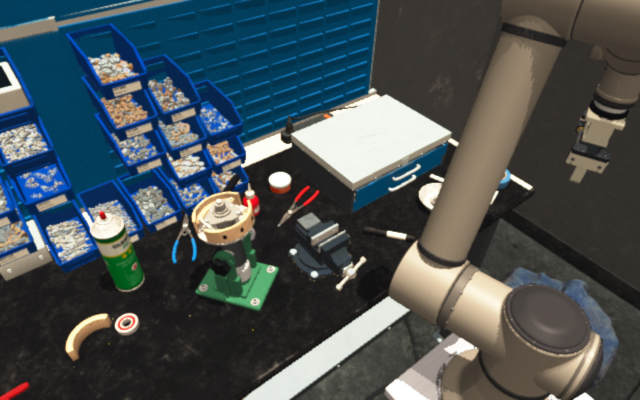

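View pics/side0.png

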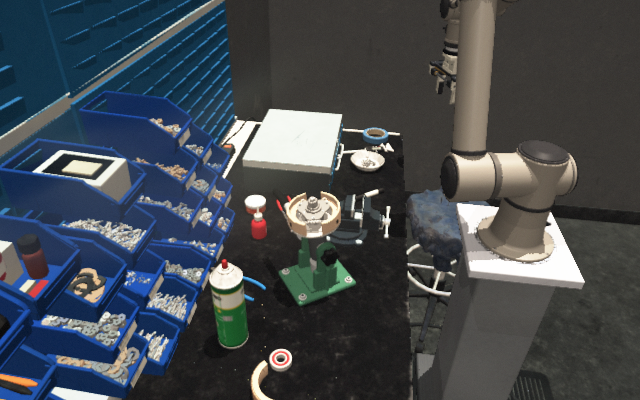

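The scene picture shows the stand around pixel (238,260), with the rotor facing up at (222,215) and the red bottle at (252,200). The side picture shows the stand at (315,250), rotor at (313,213) and black knob at (328,255). Next I measure the base and rotor with the depth cloud.

Run:
```python
from h import *
for n,box in(("scene",(185,240,285,315)),("side",(270,220,365,310))):
    z=np.load("pics/%s0.npz"%n);p,d=z["p"],z["d"];P=cloud(n,d)
    hsv=cv2.cvtColor(p,cv2.COLOR_RGB2HSV)
    m=(hsv[...,0]>55)&(hsv[...,0]<95)&(hsv[...,1]>80)&(hsv[...,2]>30)&(d>0)
    b=np.zeros_like(m);x0,y0,x1,y1=box;b[y0:y1,x0:x1]=1
    Q=P[m&b];print(n,len(Q),np.percentile(Q,[1,50,99],axis=0).round(3).tolist())
    q=Q[(Q[:,2]<.03)];r=cv2.minAreaRect((q[:,:2]*1000).astype(np.float32));print("base rect",r,np.median(q[:,2]),cv2.boxPoints(r).round())
    # rotor
    x0,y0,x1,y1=(185,180,262,245) if n=="scene" else (278,185,350,240)
    b[:]=0;b[y0:y1,x0:x1]=1
    Q=P[b&(d>0)];Q=Q[(Q[:,2]>.18)&(Q[:,2]<.35)]
    print("rotor",np.percentile(Q,[1,50,99],axis=0).round(3).tolist())
    crop=p[150:320,150:350] if n=="scene" else p[150:320,230:430]
    save(cv2.resize(crop,None,fx=4,fy=3.5,interpolation=cv2.INTER_CUBIC)[:595,:800],"pics/c_%s.png"%n)
a=cv2.imread("pics/c_scene.png");b=cv2.imread("pics/c_side.png")
cv2.imwrite("pics/c.png",np.vstack([cv2.resize(a[:,0:600],(500,300)),cv2.resize(b[:,100:700],(500,300))]))
```

```text
scene 2630 [[0.461, 0.174, -0.0], [0.523, 0.283, 0.017], [0.615, 0.352, 0.154]]
base rect ((575.3442993164062, 240.84036254882812), (172.20144653320312, 186.0862579345703), 35.0405158996582) 0.014387977601024426 [[451. 268.]
 [558. 115.]
 [699. 214.]
 [592. 366.]]
rotor [[0.504, 0.191, 0.197], [0.557, 0.273, 0.229], [0.661, 0.325, 0.261]]
side 2324 [[0.468, 0.212, 0.002], [0.555, 0.297, 0.022], [0.647, 0.354, 0.154]]
base rect ((555.663330078125, 261.73858642578125), (171.8614044189453, 130.5181884765625), 35.101016998291016) 0.01519419293191795 [[448. 266.]
 [523. 159.]
 [663. 258.]
 [588. 365.]]
rotor [[0.508, 0.202, 0.195], [0.568, 0.279, 0.229], [0.664, 0.328, 0.262]]
```

View pics/c_scene.png

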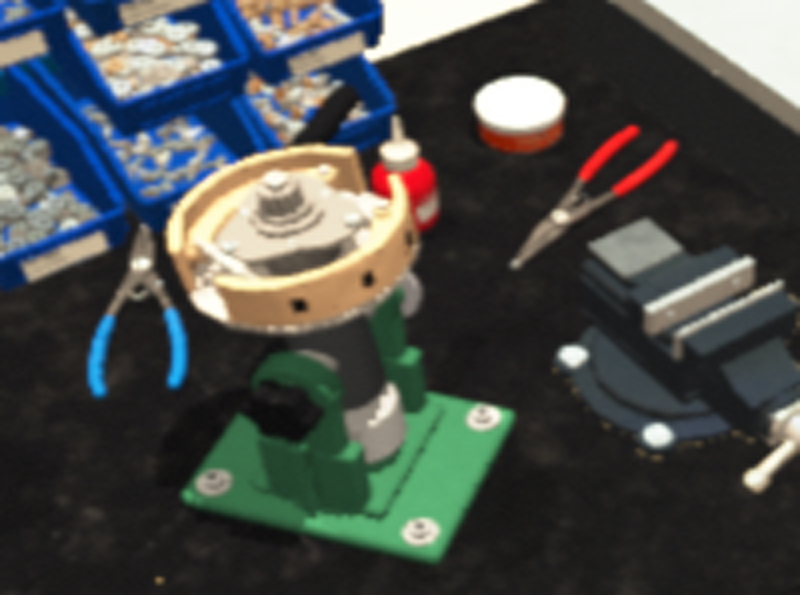

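```bash
cat >> h.py <<'E'
YAW=np.radians(35.1);O=np.array([.5555,.2618,0.])
Rs=np.array([[np.cos(YAW),-np.sin(YAW),0],[np.sin(YAW),np.cos(YAW),0],[0,0,1]])
def S(x,y,z): return O+Rs@np.array([x,y,z])/1000.   # stand mm->world m
def toS(P): return ((np.asarray(P)-O)@Rs)*1000
def proj(n,P):
    K,R,t=cal(n);q=R@P+t;return (K@(q/q[2]))[:2]
E
python3 - <<'E'
from h import *
L=[]
for n in("scene","side"):
    z=np.load("pics/%s0.npz"%n);p,d=z["p"],z["d"];P=cloud(n,d);Q=toS(P)
    L.append(Q[(d>0)])
    for nm,pt in(("bar",S(38,-115,212)),("in",S(38,-80,212)),("out",S(38,-150,212)),("axis",S(0,0,130)),("rc",S(0,0,225)),("knobdir",S(0,60,130))): print(n,nm,proj(n,pt).round(1))
    # black pixels near bar, rotor ring
    dark=(p.max(2)<60)&(d>0)
    q=Q[dark];q=q[(abs(q[:,0]-38)<40)&(abs(q[:,1]+115)<50)&(q[:,2]>180)&(q[:,2]<240)]
    print("bar pts",len(q),np.percentile(q,[5,50,95],axis=0).round(0).tolist() if len(q) else 0)
    hsv=cv2.cvtColor(p,cv2.COLOR_RGB2HSV);br=(hsv[...,0]>8)&(hsv[...,0]<25)&(hsv[...,1]>50)&(hsv[...,1]<170)&(hsv[...,2]>120)&(d>0)
    q=Q[br];q=q[(np.hypot(q[:,0],q[:,1])<90)&(q[:,2]>190)&(q[:,2]<270)];print("bronze",len(q),np.percentile(q,[1,50,99],axis=0).round(0).tolist())
    t=q[q[:,2]>np.percentile(q[:,2],90)-6];c,r=cv2.minEnclosingCircle(t[:,:2].astype(np.float32));print(c,r,np.median(t[:,2]))
A=np.vstack(L)
print("heights: rows x from -250..250, cols y -300..150 step 50")
for x in range(-250,300,50):
    print(x,[int(np.percentile(s,98)) if len(s:=A[(abs(A[:,0]-x)<25)&(abs(A[:,1]-y)<25)][:,2])>5 else -1 for y in range(-300,200,50)])
K,R,t=cal("wrist");s=telemetry.observe();print("wristcam pos",-R.T@t,"axes",R.round(2).tolist(),K.round(0).tolist(),s["tool_pos"])
E
```

```text
scene bar [234.6 184.4]
scene in [228.  193.9]
scene out [240.8 175.3]
scene axis [232.1 247.1]
scene rc [227.3 217.1]
scene knobdir [220.2 267.1]
bar pts 119 [[41.0, -143.0, 207.0], [44.0, -117.0, 214.0], [50.0, -90.0, 218.0]]
bronze 1575 [[-51.0, -64.0, 197.0], [5.0, 13.0, 226.0], [71.0, 60.0, 259.0]]
(12.958908081054688, -3.6415038108825684) 64.46490478515625 239.67437742347596
side bar [284.8 194.3]
side in [290.7 201.5]
side out [279.2 187.3]
side axis [318.7 241.7]
side rc [319.6 210.6]
side knobdir [330.5 256.5]
bar pts 129 [[46.0, -144.0, 208.0], [55.0, -111.0, 215.0], [60.0, -81.0, 218.0]]
bronze 696 [[-44.0, -64.0, 195.0], [16.0, 20.0, 226.0], [77.0, 61.0, 245.0]]
(15.748102188110352, -2.9832191467285156) 64.55181121826172 236.72821200376262
heights: rows x from -250..250, cols y -300..150 step 50
-250 [4, 16, 4, 112, 110, 73, 4, 4, 2, -1]
-200 [128, 3, -619, 115, 114, 107, 4, 3, 3, 3]
-150 [42, 2, 99, 113, 114, 15, 4, 4, 3, 3]
-100 [5, -1, 100, 100, 26, 14, 15, 15, 4, 3]
-50 [11, 13, 5, 4, 3, 243, 244, 243, 4, 3]
0 [4, 5, 5, 4, 4, 237, 262, 239, 3, 3]
50 [4, 98, 51, 217, 218, 236, 244, 233, 4, 3]
100 [241, 77, 49, 4, 4, 16, 229, 16, 3, 3]
150 [239, 333, 5, 5, 11, 13, 4, 3, 4, 13]
200 [222, 370, 341, 341, 13, 11, 11, 188, 185, 15]
250 [383, 334, 477, 466, 445, 3, 3, 232, 217, 4]
wristcam pos [ 0.25757269 -0.46273165  0.38451422] axes [[0.37, -0.93, -0.0], [-0.9, -0.36, 0.25], [-0.24, -0.09, -0.97]] [[310.0, 0.0, 319.0], [0.0, 310.0, 202.0], [0.0, 0.0, 1.0]] [ 0.19414627 -0.48766548  0.40413932]
```

View pics/c_side.png

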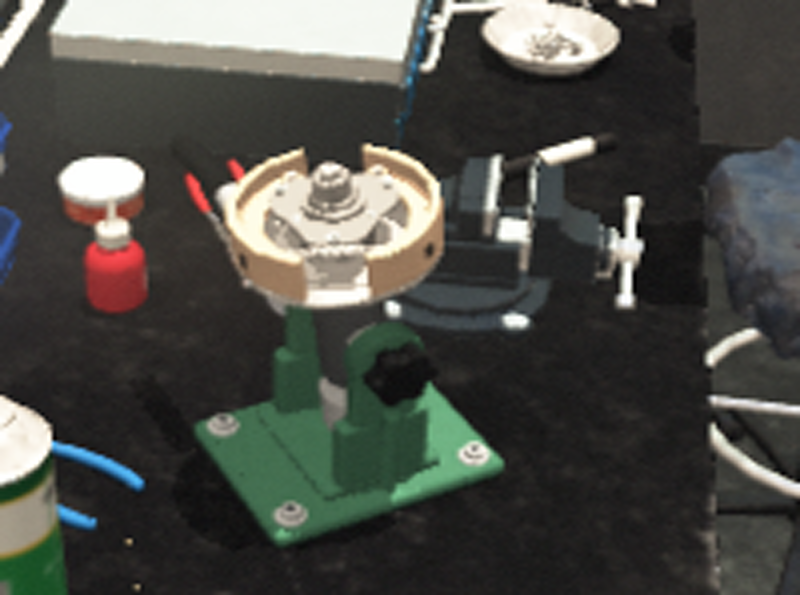

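```bash
cat >> h.py <<'E'
from scipy.spatial.transform import Rotation as Ro
def go(sx,sy,sz,yaw=-54.9):
    "stand coords (mm) of grasp point -> tool shift"
    s=telemetry.observe();R=Ro.from_euler('xyz',s["tool_rot"]).as_matrix()
    T=S(sx,sy,sz+159);d=R.T@(T-s["tool_pos"])*1000
    y=np.degrees(np.arctan2(R[1,0],R[0,0]));a=(y-yaw+180)%360-180
    print("t%.2f"%s["time"],"target",T.round(3),"shift",d.round(1),"roll %.3f"%np.radians(a),"q",s["qpos"].round(2),"F",s["contact_force"].round(1),"open %.4f grip %.1f"%(s["opening"],s["grip_force"]))
def where():
    s=telemetry.observe();R=Ro.from_euler('xyz',s["tool_rot"]).as_matrix()
    g=toS(s["tool_pos"]+R[:,2]*.159);print("t%.2f"%s["time"],"grasp pt in stand",g.round(1),"yaw %.1f"%np.degrees(np.arctan2(R[1,0],R[0,0])),"F",s["contact_force"].round(1),"open %.4f grip %.1f"%(s["opening"],s["grip_force"]))
E
python3 - <<'E'
from h import *
go(48,-118,290)
E
```

```text
t0.10 target [0.663 0.193 0.449] shift [ 686.9 -459.1  -44.1] roll 1.337 q [-1.34  0.34  1.52  0.    1.28 -0.15] F [-1.   0.2 -0.4] open 0.0915 grip 0.0
```

```bash
python3 -m crank '[[1,30,-20,-44,0.06],[1,686.9,-459.1,-44,1.337],[1,686.9,-459.1,-44,1.337],[1,686.9,-459.1,-44,1.337],[1,686.9,-459.1,-44,1.337],[1,686.9,-459.1,-44,1.337],[1,686.9,-459.1,-44,1.337],[1,686.9,-459.1,-44,1.337],[1,686.9,-459.1,-44,1.337],[1,686.9,-459.1,-44,1.337],[1,686.9,-459.1,-44,1.337],[1,686.9,-459.1,-44,1.337]]'; python3 -c "
from h import *
where();go(48,-118,290)"
```

```text
time: 1.1
tool_pos: [0.4369, -0.1377, 0.4427]
tool_rot: [3.141, 0.0, -0.88]
contact_force: [0.8, -1.0, -0.7]
opening: 0.0915
grip_force: 0.0
t1.10 grasp pt in stand [-326.8 -258.6  283.7] yaw -50.4 F [ 0.8 -1.  -0.7] open 0.0915 grip 0.0
t1.10 target [0.663 0.193 0.449] shift [-110.9 -384.6   -6.4] roll 0.078 q [-0.47  0.19  1.63 -0.    1.33  1.98] F [ 0.8 -1.  -0.7] open 0.0915 grip 0.0
```

```bash
python3 -m crank '[[1,-110,-370,-6,0],[1,-110,-370,-6,0],[1,-110,-370,-6,0],[1,-110,-370,-6,0],[1,-110,-370,-6,0],[1,-110,-370,-6,0],[1,-110,-370,-6,0],[1,-110,-370,-6,0],[1,-110,-370,-6,0],[1,-110,-370,-6,0],[1,-110,-370,-6,0],[1,-110,-370,-6,0]]' >/dev/null
python3 - <<'E'
from h import *
where();go(48,-118,206)
c=cal("wrist");p,d=vision.read_camera("wrist");save(p,"pics/w1.png");np.savez("pics/w1.npz",p=p,d=d)
Q=toS(cloud("wrist",d,c))
dark=(p.max(2)<60)&(d>0);q=Q[dark];q=q[(abs(q[:,0]-45)<50)&(abs(q[:,1]+115)<50)&(q[:,2]>170)&(q[:,2]<235)]
print(len(q),np.percentile(q,[3,50,97],axis=0).round(0).tolist())
E
```

```text
t2.10 grasp pt in stand [  31.2 -118.8  288.5] yaw -50.0 F [-0.3  0.3 -0.2] open 0.0919 grip 0.0
t2.10 target [0.663 0.193 0.365] shift [  0.6 -16.6  82.5] roll 0.085 q [ 0.16  0.61  0.96 -0.    1.57  2.61] F [-0.3  0.3 -0.2] open 0.0919 grip 0.0
1962 [[41.0, -147.0, 208.0], [49.0, -121.0, 215.0], [57.0, -89.0, 217.0]]
```

View pics/w1.png

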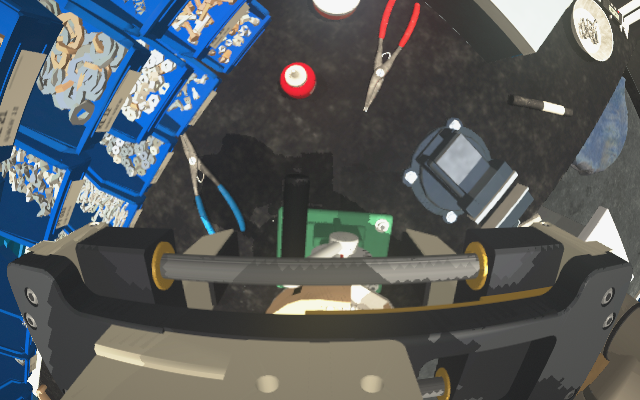

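The bar shows at pixel (295,200), almost between the fingers (210,250)/(440,250), at stand (49,-118,207), so the tilt is about 1.70. Now I descend and pinch it.

```bash
python3 -m crank '[[1,0,-18,0,0.085],[1,0,-18,40,0.085],[1,0,-18,80,0.085],[1,0,-18,80,0.085],[0,0,-18,80,0.085],[-1,0,-18,80,0.085],[-1,0,-18,80,0.085],[-1,0,-18,80,0.085],[-1,0,-18,80,0.085],[-1,0,-18,80,0.085]]' 20 ; python3 -c "
from h import *
where()
import math
s=telemetry.observe();print(s['contact_force'])
t0=57.2
for a in (57.5,65,75,85,95,105,115,125,135,145,155):
  print(a,[round(90*math.cos(math.radians(a))),round(130+90*math.sin(math.radians(a)))])
"
```

```text
time: 2.98
tool_pos: [0.6635, 0.1938, 0.3702]
tool_rot: [-3.14, -0.001, -0.96]
contact_force: [-0.0, 0.2, 0.6]
opening: 0.0565
grip_force: 0.0
t2.98 grasp pt in stand [  49.6 -117.9  211.2] yaw -55.0 F [-0.   0.2  0.6] open 0.0565 grip 0.0
[-0.0024899   0.17985751  0.55338819]
57.5 [48, 206]
65 [38, 212]
75 [23, 217]
85 [8, 220]
95 [-8, 220]
105 [-23, 217]
115 [-38, 212]
125 [-52, 204]
135 [-64, 194]
145 [-74, 182]
155 [-82, 168]
```

```bash
python3 -m crank '[[-1,0,0,4,0],[-1,0,0,4,0],[-1,0,0,4,0],[-1,0,0,4,0],[-1,0,0,4,0],[-1,0,0,4,0],[-1,0,0,4,0],[-1,0,0,4,0],[-1,0,0,4,0]]' 20 >/dev/null; python3 -c "
from h import *
where()"
```

```text
t3.73 grasp pt in stand [  49.5 -117.7  205.8] yaw -55.0 F [ 2.1 -0.3 -0.9] open 0.0182 grip 20.0
```

```bash
python3 -m crank '[[-1,5.5,0,-3.5,0],[-1,0,5.5,-3.5,0]]' >/dev/null --help 2>/dev/null | head -0; python3 -c "
from h import *
where()"
```

```text
t3.73 grasp pt in stand [  49.5 -117.7  205.8] yaw -55.0 F [ 2.1 -0.3 -0.9] open 0.0182 grip 20.0
```

That call was malformed and nothing moved. Here is the real arc.

```bash
python3 -m crank '[[-1,0,5.5,-3.5,0],[-1,0,11.5,-6,0],[-1,0,19,-9,0],[-1,0,26.5,-11,0],[-1,0,34,-13,0],[-1,0,41.5,-14,0],[-1,0,49.5,-14.5,0],[-1,0,57.5,-14,0],[-1,0,65,-13,0],[-1,0,72.5,-11,0],[-1,0,72.5,-11,0]]'; python3 -c "
from h import *
where()"
```

```text
time: 4.65
tool_pos: [0.6043, 0.1525, 0.3788]
tool_rot: [-3.134, -0.003, -0.96]
contact_force: [2.8, 2.2, 8.0]
opening: 0.0181
grip_force: 20.0
t4.65 grasp pt in stand [ -21.7 -118.   219.9] yaw -55.0 F [2.8 2.2 8. ] open 0.0181 grip 20.0
```

```bash
python3 -m crank '[[-1,0,8,2,0],[-1,0,15,5,0],[-1,0,22,9,0],[-1,0,29,13,0],[-1,0,35,18,0],[-1,0,41,23,0],[-1,0,46,29,0],[-1,0,51,35,0],[-1,0,55,42,0],[-1,0,59,49,0],[-1,0,59,49,0],[-1,0,59,49,0]]'
python3 - <<'E'
from h import *
where()
for n in("scene","side"):
    p,d=vision.read_camera(n);save(p,"pics/%s1.png"%n);np.savez("pics/%s1.npz"%n,p=p,d=d)
    Q=toS(cloud(n,d))
    hsv=cv2.cvtColor(p,cv2.COLOR_RGB2HSV);br=(hsv[...,0]>8)&(hsv[...,0]<25)&(hsv[...,1]>50)&(hsv[...,1]<170)&(hsv[...,2]>120)&(d>0)
    q=Q[br];q=q[(abs(q[:,0]+90)<80)&(abs(q[:,1])<75)&(q[:,2]>40)&(q[:,2]<220)];print("bronze",len(q),np.percentile(q,[1,50,99],axis=0).round(0).tolist())
    # fit cylinder axis via least squares: radial dist 62 about axis through tilt point
    from scipy.optimize import least_squares
    def f(v):
        th,y0=v;a=np.array([-np.cos(th),0,np.sin(th)]);r=q-np.array([0,y0,130]);return np.linalg.norm(np.cross(r,a),axis=1)-62
    r=least_squares(f,[0.0,0],loss="soft_l1",f_scale=2);print("tilt deg",np.degrees(r.x[0]),r.x[1],np.median(abs(r.fun)))
a=cv2.imread("pics/scene1.png")[150:320,150:350];b=cv2.imread("pics/side1.png")[150:320,230:430]
cv2.imwrite("pics/v1.png",np.hstack([cv2.resize(a,(400,340)),cv2.resize(b,(400,340))]))
E
```

```text
time: 5.65
tool_pos: [0.5572, 0.1191, 0.328]
tool_rot: [-3.134, -0.002, -0.96]
contact_force: [7.5, 5.5, -1.7]
opening: 0.0186
grip_force: 20.0
t5.65 grasp pt in stand [ -79.5 -118.1  169. ] yaw -55.0 F [ 7.5  5.5 -1.7] open 0.0186 grip 20.0
bronze 961 [[-132.0, -62.0, 73.0], [-98.0, 5.0, 145.0], [-68.0, 59.0, 196.0]]
tilt deg 1.011063652803469 -9.133055461103261 4.371243095901669
bronze 297 [[-108.0, -41.0, 98.0], [-88.0, 17.0, 187.0], [-68.0, 60.0, 196.0]]
tilt deg 1.4908961818037636 -4.4803241257620146 0.9830549630628695
```

View pics/v1.png

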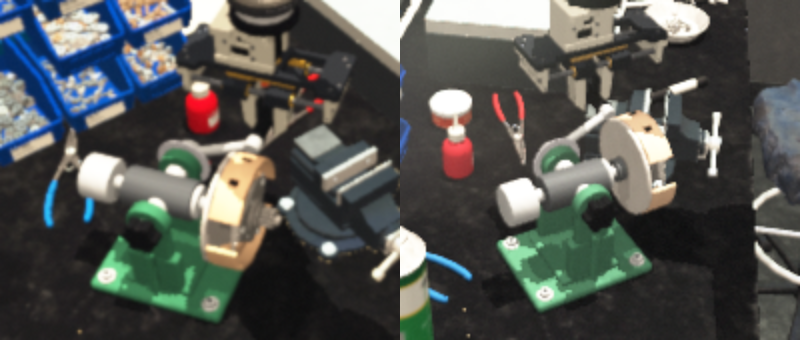

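The stand's head is over: rotor front at (265,205) left half, white counterweight at (100,175), the axle about level (1–1.5° short by the cylinder fit). I'll nudge it slightly, release, back up and check from the wrist.

```bash
python3 -m crank '[[-1,0,1,1,0],[-1,0,2,2,0],[-1,0,2,2,0],[-1,0,2,2,0]]'; python3 -c "
from h import *
where()"
```

```text
time: 6.08
tool_pos: [0.5563, 0.1186, 0.3273]
tool_rot: [-3.13, -0.003, -0.96]
contact_force: [10.0, 8.9, 2.9]
opening: 0.0185
grip_force: 20.0
t6.08 grasp pt in stand [ -79.9 -118.1  168.3] yaw -55.0 F [10.   8.9  2.9] open 0.0185 grip 20.0
```

```bash
python3 -m crank '[[0,0,0,0,0],[0,0,0,0,0],[0,0,0,0,0],[0,0,0,0,0],[0,0,0,-30,0],[0,0,0,-70,0],[0,0,20,-95,0],[0,-40,60,-95,0],[0,-80,90,-95,0],[0,-110,120,-95,0],[0,-150,140,-95,0],[0,-193,168,-90,0]]'>/dev/null;  python3 -m crank '[[0,0,0,35,0],[0,0,0,65,0],[0,0,0,65,0],[0,0,0,65,0]]'
cat >> h.py <<'E'
def look(tag):
    where();c=cal("wrist");p,d=vision.read_camera("wrist");save(p,"pics/%s.png"%tag);np.savez("pics/%s.npz"%tag,p=p,d=d)
    K,R,t=c
    # rectify rotor front plane x=XF (stand) : grid y (right as seen from front -> stand -y is left? seen from front, viewer looks +x, stand left is viewer's left... ) 
    return p,d,c
def rect(p,c,xf=-109,h=80,n=480):
    "picture of the plane x=xf seen from the front: right = stand's -y, up=z (mm h half-width)"
    K,R,t=c
    u=np.linspace(-h,h,n,dtype=np.float32);X,Y=np.meshgrid(u,u)
    P=np.stack([np.full_like(X,xf),-X,130-Y],-1);W=O+(P/1000.)@Rs.T
    q=W@R.T+t;r=np.hypot(q[...,0],q[...,1]);th=np.arctan2(r,q[...,2])
    return cv2.remap(p,(K[0,0]*q[...,0]/r*th+K[0,2]).astype(np.float32),(K[1,1]*q[...,1]/r*th+K[1,2]).astype(np.float32),cv2.INTER_LINEAR)
E
python3 - <<'E'
from h import *
p,d,c=look("w2")
a=rect(p,c);save(np.hstack([a,cv2.resize(p,(320,200))[:, :].repeat(1,0) if 0 else np.vstack([cv2.resize(p,(320,200)),np.zeros((280,320,3),np.uint8)])]),"pics/r2.png")
E
```

```text
time: 7.42
tool_pos: [0.3388, 0.1652, 0.3518]
tool_rot: [3.138, 0.001, -0.96]
contact_force: [0.2, 0.5, 0.3]
opening: 0.0465
grip_force: 0.0
t7.42 grasp pt in stand [-233.4   45.7  192.8] yaw -55.0 F [0.2 0.5 0.3] open 0.0465 grip 0.0
```

View pics/r2.png

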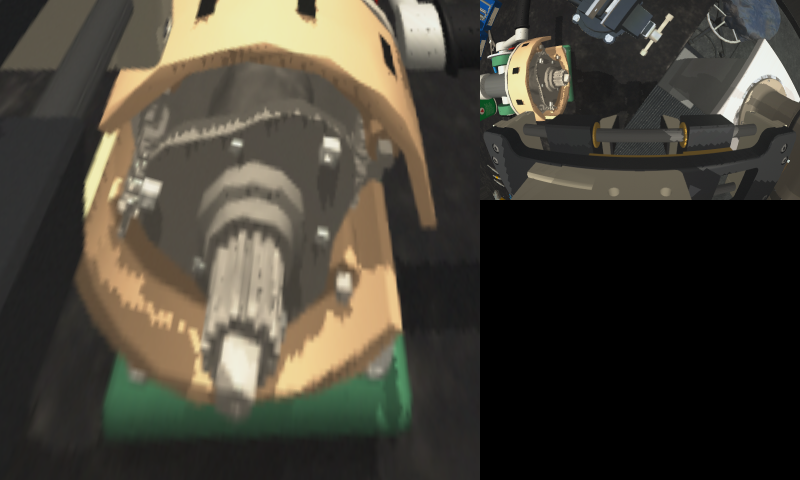

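The rectified front view (left, 480 px) shows the upper shoe spanning about (105,125) to (430,225), the pinion at (240,290), and gaps at lower-left and right. I'll get gap angles from the bronze front edges in 3D.

```bash
cat >> h.py <<'E'
def gaps(p,d,c,verbose=1):
    "angles (deg) clockwise from top seen from front of the bronze front edge; returns mid-gap angle"
    Q=toS(cloud("wrist",d,c));hsv=cv2.cvtColor(p,cv2.COLOR_RGB2HSV)
    br=(hsv[...,0]>7)&(hsv[...,0]<26)&(hsv[...,1]>60)&(hsv[...,2]>50)&(d>0)
    q=Q[br];r=np.hypot(q[:,1],q[:,2]-130);k=(abs(q[:,0]+98)<30)&(r>44)&(r<70);q=q[k];r=r[k]
    a=np.degrees(np.arctan2(-q[:,1],q[:,2]-130))%360
    if verbose:print("bronze",len(q),"x pct",np.percentile(q[:,0],[1,10,50]).round(1),"r",np.percentile(r,[5,50,95]).round(1))
    fr=q[:,0]<np.percentile(q[:,0],1)+8
    h=np.histogram(a[fr],72,(0,360))[0]
    if verbose:print(h.tolist())
    # best offset: gap +-16.5 deg twofold
    H=np.minimum(np.histogram(a[fr],360,(0,360))[0],3);H2=H
    best=min(range(0,180),key=lambda g:sum(H[(g+o+s)%360] for o in range(-15,16) for s in(0,180))-0.0)
    sc=[sum(H[(g+o+s)%360] for o in range(-15,16) for s in(0,180)) for g in range(180)]
    m=min(sc);G=[g for g in range(180) if sc[g]<=m+2]
    print("midgap (mod180)",best,"cands",G)
E
python3 - <<'E'
from h import *
z=np.load("pics/w2.npz");c=cal("wrist");gaps(z["p"],z["d"],c)
Q=toS(cloud("wrist",z["d"],c))
p=z["p"]
# tilt by cylinder fit of outer surface
from scipy.optimize import least_squares
hsv=cv2.cvtColor(p,cv2.COLOR_RGB2HSV);br=(hsv[...,0]>7)&(hsv[...,0]<26)&(hsv[...,1]>60)&(hsv[...,2]>50)&(z["d"]>0)
q=Q[br];q=q[(abs(q[:,0]+95)<18)];r=np.hypot(q[:,1],q[:,2]-130);q=q[(r>57)&(r<68)&(q[:,2]>130)]
def f(v):
    a=np.array([-np.cos(v[0]),np.sin(v[2]),np.sin(v[0])]);a/=np.linalg.norm(a);return np.linalg.norm(np.cross(q-np.array([-95,v[1],130+v[3]]),a),axis=1)-62
r=least_squares(f,[0,0,0,0],loss="soft_l1");print(len(q),"tilt",np.degrees(r.x[0]),"yaw",np.degrees(r.x[2]),"y0,z0",r.x[1],r.x[3])
E
```

```text
bronze 7095 x pct [-107.1 -106.   -97.1] r [50.1 61.6 67.1]
[63, 75, 73, 61, 65, 122, 119, 118, 110, 88, 92, 67, 51, 48, 41, 33, 31, 18, 0, 0, 0, 0, 0, 0, 61, 45, 40, 44, 45, 37, 38, 37, 33, 26, 13, 0, 0, 5, 27, 42, 39, 36, 38, 37, 43, 34, 44, 40, 41, 40, 33, 29, 25, 18, 6, 0, 0, 0, 0, 0, 0, 17, 55, 84, 78, 77, 79, 114, 115, 119, 81, 57]
midgap (mod180) 104 cands [104, 105, 106, 107]
3786 tilt -5.129349711654234 yaw 1.3297822087962385 y0,z0 -3.8611367701967514 1.6879693953316868
```

```bash
python3 -m crank '[[0,-25,12,20,0],[0,-25,12,20,0],[0,-25,12,20,0],[0,-25,12,20,0],[0,-25,12,20,0],[0,-25,12,20,0]]'
cat >> h.py <<'E'
def edge(p,d,c):
    Q=toS(cloud("wrist",d,c));hsv=cv2.cvtColor(p,cv2.COLOR_RGB2HSV)
    br=(hsv[...,0]>7)&(hsv[...,0]<26)&(hsv[...,1]>60)&(hsv[...,2]>50)&(d>0)
    q=Q[br];r=np.hypot(q[:,1],q[:,2]-130);q=q[(abs(q[:,0]+98)<30)&(r>46)&(r<67)]
    v=np.array([0,0,q[:,0].min()+2.])
    for i in range(8):
        res=q[:,0]-(q[:,1]*v[0]+(q[:,2]-130)*v[1]+v[2]);k=abs(res)<(3.5 if i<4 else 2)
        v=np.linalg.lstsq(np.c_[q[k,1],q[k,2]-130,np.ones(k.sum())],q[k,0],rcond=None)[0]
    e=q[k];cc,rr=cv2.minEnclosingCircle(e[:,1:].astype(np.float32))
    # x = v1*z ; axle up-tilted by T => face normal (-cosT,0,sinT): x=-(-z sinT)/cosT -> v1=tanT
    print("front face n",len(e),"tilt %.2f yaw %.2f deg x0 %.1f"%(np.degrees(np.arctan(v[1])),np.degrees(np.arctan(v[0])),v[2]),"circle",np.round(cc,1),round(rr,1))
    return e,cc
def midgap(p,d,c):
    e,cc=edge(p,d,c)
    for z in(cc,(0,130)):
        a=np.sort(np.degrees(np.arctan2(-(e[:,1]-z[0]),e[:,2]-z[1]))%360)
        a=np.r_[a,a[0]+360];g=np.diff(a);i=np.argsort(g)[-3:][::-1]
        print("gaps(mid,width)",[( round((a[j]+a[j+1])/2%360,1),round(g[j],1)) for j in i])
E
python3 - <<'E'
from h import *
z=np.load("pics/w2.npz");p,d,c=look("w3");midgap(p,d,c)
E
```

```text
time: 7.97
tool_pos: [0.3158, 0.1788, 0.333]
tool_rot: [-3.14, -0.001, -0.96]
contact_force: [-0.1, 0.2, -0.4]
opening: 0.0462
grip_force: 0.0
t7.97 grasp pt in stand [-243.5   69.8  174. ] yaw -55.0 F [-0.1  0.2 -0.4] open 0.0462 grip 0.0
front face n 2828 tilt -0.83 yaw -0.43 deg x0 -106.4 circle [ -3.2 130.8] 64.0
gaps(mid,width) [(np.float64(107.4), np.float64(33.6)), (np.float64(286.0), np.float64(33.4)), (np.float64(127.0), np.float64(1.1))]
gaps(mid,width) [(np.float64(287.6), np.float64(35.0)), (np.float64(105.9), np.float64(32.0)), (np.float64(124.7), np.float64(1.1))]
```

Mid-gap is at 106.7° clockwise from top, the rotor stands still, and the tilt reads between -0.8 and +1°. Now I pinch the rim at -40° and turn clockwise.

```bash
python3 -m crank '[[0.22,0,0,-40,0],[0.22,0,-20,-76,0],[0.22,10,-60,-76,0],[0.22,20,-100,-76,0],[0.22,33,-140,-76,0],[0.22,33,-156.5,-76,0],[0.22,33,-156.5,-76,0],[0.22,33,-156.5,-40,0],[0.22,33,-156.5,-20,0],[0.22,33,-156.5,0,0],[0.22,33,-156.5,0,0],[0.22,33,-156.5,0,0]]' 15
python3 - <<'E'
from h import *
where();go(-87,36.6,173.7)
E
```

```text
time: 9.02
tool_pos: [0.4616, 0.2413, 0.332]
tool_rot: [3.139, 0.0, -0.96]
contact_force: [0.6, 0.1, 0.6]
opening: 0.0559
grip_force: 0.0
t9.02 grasp pt in stand [-89.   37.3 173. ] yaw -55.0 F [0.6 0.1 0.6] open 0.0559 grip 0.0
t9.02 target [0.463 0.242 0.333] shift [ 0.7 -1.6 -0.7] roll -0.002 q [ 0.33  0.41  1.64 -0.    1.1   2.87] F [0.6 0.1 0.6] open 0.0559 grip 0.0
```

```bash
python3 -m crank '[[-1,0,0,0,0],[-1,0,0,0,0],[-1,0,0,0,0],[-1,0,0,0,0],[-1,0,0,0,0]]' 15
python3 - <<'E'
from h import *
where()
import math
r=57
y0,z0=r*math.sin(math.radians(40)),r*math.cos(math.radians(40))
for a in range(-35,50,5):
    print(a,"dx %.1f dz %.1f"%(r*math.sin(math.radians(a))+y0, z0-r*math.cos(math.radians(a))),end="; ")
E
```

```text
time: 9.43
tool_pos: [0.4623, 0.242, 0.3335]
tool_rot: [-3.138, -0.001, -0.96]
contact_force: [0.8, 2.4, 5.8]
opening: 0.0423
grip_force: 15.0
t9.43 grasp pt in stand [-87.1  37.3 174.5] yaw -55.0 F [0.8 2.4 5.8] open 0.0423 grip 15.0
-35 dx 3.9 dz -3.0; -30 dx 8.1 dz -5.7; -25 dx 12.5 dz -8.0; -20 dx 17.1 dz -9.9; -15 dx 21.9 dz -11.4; -10 dx 26.7 dz -12.5; -5 dx 31.7 dz -13.1; 0 dx 36.6 dz -13.3; 5 dx 41.6 dz -13.1; 10 dx 46.5 dz -12.5; 15 dx 51.4 dz -11.4; 20 dx 56.1 dz -9.9; 25 dx 60.7 dz -8.0; 30 dx 65.1 dz -5.7; 35 dx 69.3 dz -3.0; 40 dx 73.3 dz 0.0; 45 dx 76.9 dz 3.4;
```

```bash
python3 -m crank '[[-1,4,0,-3,0],[-1,8,0,-5.7,0],[-1,12.5,0,-8,0],[-1,17,0,-10,0],[-1,22,0,-11.5,0],[-1,27,0,-12.5,0],[-1,32,0,-13,0],[-1,36.5,0,-13.3,0],[-1,41.5,0,-13,0],[-1,46.5,0,-12.5,0],[-1,51.5,0,-11.5,0],[-1,56,0,-10,0]]' 15; python3 -m crank '[[-1,4.5,0,2,0],[-1,9,0,4.2,0],[-1,13.2,0,7,0],[-1,17.2,0,10,0],[-1,20.8,0,13.3,0],[-1,20.8,0,13.3,0]]' 15;python3 - <<'E'
from h import *
where()
E
```

```text
time: 10.43
tool_pos: [0.4946, 0.1964, 0.3432]
tool_rot: [-3.138, 0.0, -0.959]
contact_force: [0.3, 5.8, 3.8]
opening: 0.0424
grip_force: 15.0
time: 10.93
tool_pos: [0.5072, 0.1788, 0.3296]
tool_rot: [-3.137, -0.001, -0.96]
contact_force: [3.5, 3.9, 1.6]
opening: 0.0423
grip_force: 15.0
t10.93 grasp pt in stand [-86.6 -40.3 170.6] yaw -55.0 F [3.5 3.9 1.6] open 0.0423 grip 15.0
```

```bash
python3 -m crank '[[0.22,0,0,0,0],[0.22,0,0,0,0],[0.22,0,0,0,0],[0.22,0,0,-30,0],[0.22,0,0,-60,0],[0.22,0,20,-80,0],[0.22,-40,60,-80,0],[0.22,-80,100,-80,0],[0.22,-110,140,-80,0],[0.22,-110,156,-60,0],[0.22,-110,156,-30,0],[0.22,-110,156,0,0]]' 15 >/dev/null; python3 -m crank '[[0.22,0,0,0,0],[0.22,0,0,0,0],[0.22,0,0,0,0],[0.22,0,0,0,0],[0.22,0,0,0,0],[0.22,0,0,0,0]]' 15 >/dev/null;python3 - <<'E'
from h import *
p,d,c=look("w4");midgap(p,d,c)
E
python3 -m crank '[[0.22,0,0,0,0],[0.22,0,0,0,0],[0.22,0,0,0,0],[0.22,0,0,0,0],[0.22,0,0,0,0],[0.22,0,0,0,0],[0.22,0,0,0,0],[0.22,0,0,0,0],[0.22,0,0,0,0],[0.22,0,0,0,0],[0.22,0,0,0,0],[0.22,0,0,0,0]]' 15 >/dev/null;python3 - <<'E'
from h import *
p,d,c=look("w5");midgap(p,d,c);save(rect(p,c),"pics/r5.png")
E
```

```text
t12.43 grasp pt in stand [-243.3   70.4  170.7] yaw -55.0 F [-0.5  0.3 -0.4] open 0.0565 grip 0.0
front face n 2833 tilt -0.79 yaw -0.33 deg x0 -106.4 circle [ -3.4 130.6] 63.8
gaps(mid,width) [(np.float64(124.3), np.float64(33.6)), (np.float64(303.6), np.float64(33.5)), (np.float64(97.1), np.float64(0.9))]
gaps(mid,width) [(np.float64(305.9), np.float64(35.0)), (np.float64(122.1), np.float64(32.1)), (np.float64(221.6), np.float64(0.9))]
t13.48 grasp pt in stand [-244.    70.7  169.8] yaw -55.0 F [0.2 0.2 0.7] open 0.0561 grip 0.0
front face n 2977 tilt -0.78 yaw -0.33 deg x0 -106.4 circle [ -3.4 130.5] 63.7
gaps(mid,width) [(np.float64(110.3), np.float64(33.8)), (np.float64(289.9), np.float64(33.1)), (np.float64(188.5), np.float64(0.8))]
gaps(mid,width) [(np.float64(291.5), np.float64(34.8)), (np.float64(108.9), np.float64(32.1)), (np.float64(273.6), np.float64(0.8))]
```

```bash
cat > /dev/null; python3 -m crank '[[0.22,0,0,0,0],[0.22,0,0,0,0],[0.22,0,0,0,0],[0.22,0,0,0,0],[0.22,0,0,0,0],[0.22,0,0,0,0],[0.22,0,0,0,0],[0.22,0,0,0,0],[0.22,0,0,0,0],[0.22,0,0,0,0],[0.22,0,0,0,0],[0.22,0,0,0,0]]' 15 >/dev/null;python3 - <<'E'
from h import *
p,d,c=look("w6");midgap(p,d,c)
E
python3 -m crank '[[0.22,0,0,0,0],[0.22,0,0,0,0],[0.22,0,0,0,0],[0.22,0,0,0,0],[0.22,0,0,0,0],[0.22,0,0,0,0],[0.22,0,0,0,0],[0.22,0,0,0,0],[0.22,0,0,0,0],[0.22,0,0,0,0],[0.22,0,0,0,0],[0.22,0,0,0,0]]' 15 >/dev/null;python3 - <<'E'
from h import *
p,d,c=look("w7");midgap(p,d,c)
E
```

```text
t14.53 grasp pt in stand [-244.    70.7  169.8] yaw -55.0 F [0.7 0.7 1. ] open 0.0559 grip 0.0
front face n 2967 tilt -0.82 yaw -0.41 deg x0 -106.4 circle [ -3.2 130.7] 64.0
gaps(mid,width) [(np.float64(107.5), np.float64(34.0)), (np.float64(286.8), np.float64(33.4)), (np.float64(248.5), np.float64(0.9))]
gaps(mid,width) [(np.float64(288.4), np.float64(35.0)), (np.float64(106.1), np.float64(32.5)), (np.float64(248.0), np.float64(0.9))]
t15.58 grasp pt in stand [-244.    70.7  169.9] yaw -55.0 F [ 0.4 -0.2 -0.2] open 0.0563 grip 0.0
front face n 2979 tilt -0.83 yaw -0.33 deg x0 -106.4 circle [ -3.7 130.2] 64.2
gaps(mid,width) [(np.float64(107.0), np.float64(34.1)), (np.float64(286.7), np.float64(33.9)), (np.float64(78.3), np.float64(1.0))]
gaps(mid,width) [(np.float64(287.9), np.float64(35.9)), (np.float64(105.9), np.float64(32.2)), (np.float64(78.8), np.float64(0.9))]
```

Stop A is settled at mid-gap 106.9° (rolled back counter-clockwise). Next I pinch at +40° and turn counter-clockwise 85°.

```bash
python3 -m crank '[[0.22,0,0,-40,0],[0.22,10,-20,-80,0],[0.22,40,-60,-80,0],[0.22,75,-100,-80,0],[0.22,107,-140,-80,0],[0.22,107,-157,-80,0],[0.22,107,-157,-80,0],[0.22,107,-157,-44,0],[0.22,107,-157,-24,0],[0.22,107,-157,-4,0],[0.22,107,-157,-4,0],[0.22,107,-157,-4,0]]' 15 >/dev/null
python3 - <<'E'
from h import *
where()
E
python3 -m crank '[[-1,0,0,0,0],[-1,0,0,0,0],[-1,0,0,0,0],[-1,0,0,0,0],[-1,0,0,0,0]]' 15 >/dev/null
python3 - <<'E'
from h import *
where()
E
```

```text
t16.63 grasp pt in stand [-87.7 -36.1 173.4] yaw -55.0 F [ 0.5  0.6 -0. ] open 0.0560 grip 0.0
t17.05 grasp pt in stand [-86.6 -36.9 175.2] yaw -55.0 F [-1.  -2.2  5.4] open 0.0421 grip 15.0
```

```bash
python3 -m crank '[[-1,-4,0,-3,0],[-1,-8,0,-5.7,0],[-1,-12.5,0,-8,0],[-1,-17,0,-10,0],[-1,-22,0,-11.5,0],[-1,-27,0,-12.5,0],[-1,-32,0,-13,0],[-1,-36.5,0,-13.3,0],[-1,-41.5,0,-13,0],[-1,-46.5,0,-12.5,0],[-1,-51.5,0,-11.5,0],[-1,-56,0,-10,0]]' 15; python3 -m crank '[[-1,-4.5,0,2,0],[-1,-9,0,4.2,0],[-1,-13.2,0,7,0],[-1,-17.2,0,10,0],[-1,-20.8,0,13.3,0],[-1,-20.8,0,13.3,0]]' 15;python3 - <<'E'
from h import *
where()
E
python3 -m crank '[[0.22,0,0,0,0],[0.22,0,0,0,0],[0.22,0,0,0,0],[0.22,0,0,-30,0],[0.22,0,0,-60,0],[0.22,0,20,-80,0],[0.22,-10,60,-80,0],[0.22,-20,100,-80,0],[0.22,-30,140,-80,0],[0.22,-30,156,-60,0],[0.22,-30,156,-30,0],[0.22,-30,156,0,0]]' 15 >/dev/null; python3 -m crank '[[0.22,0,0,0,0],[0.22,0,0,0,0],[0.22,0,0,0,0],[0.22,0,0,0,0],[0.22,0,0,0,0],[0.22,0,0,0,0]]' 15 >/dev/null;python3 - <<'E'
from h import *
p,d,c=look("w8");midgap(p,d,c)
E
```

```text
time: 18.05
tool_pos: [0.4728, 0.2281, 0.3425]
tool_rot: [3.141, -0.0, -0.96]
contact_force: [5.0, -2.2, -1.4]
opening: 0.0424
grip_force: 15.0
time: 18.55
tool_pos: [0.4608, 0.2452, 0.329]
tool_rot: [3.141, -0.0, -0.959]
contact_force: [4.9, -1.6, -1.2]
opening: 0.0422
grip_force: 15.0
t18.55 grasp pt in stand [-87.1  40.9 170. ] yaw -55.0 F [ 4.9 -1.6 -1.2] open 0.0422 grip 15.0
t20.05 grasp pt in stand [-242.4   70.4  171.4] yaw -55.0 F [0.3 0.2 0.6] open 0.0559 grip 0.0
front face n 2878 tilt -0.78 yaw -0.50 deg x0 -106.4 circle [ -2.4 132. ] 63.9
gaps(mid,width) [(np.float64(236.3), np.float64(34.3)), (np.float64(56.9), np.float64(33.5)), (np.float64(121.3), np.float64(1.0))]
gaps(mid,width) [(np.float64(236.7), np.float64(36.1)), (np.float64(56.6), np.float64(31.8)), (np.float64(105.8), np.float64(1.0))]
```

Now I wait for it to stop.

```bash
python3 -m crank '[[0.22,0,0,0,0],[0.22,0,0,0,0],[0.22,0,0,0,0],[0.22,0,0,0,0],[0.22,0,0,0,0],[0.22,0,0,0,0],[0.22,0,0,0,0],[0.22,0,0,0,0],[0.22,0,0,0,0],[0.22,0,0,0,0],[0.22,0,0,0,0],[0.22,0,0,0,0]]' 15 >/dev/null; python3 -m crank '[[0.22,0,0,0,0],[0.22,0,0,0,0],[0.22,0,0,0,0],[0.22,0,0,0,0],[0.22,0,0,0,0],[0.22,0,0,0,0],[0.22,0,0,0,0],[0.22,0,0,0,0],[0.22,0,0,0,0],[0.22,0,0,0,0],[0.22,0,0,0,0],[0.22,0,0,0,0]]' 15 >/dev/null;python3 - <<'E'
from h import *
p,d,c=look("w9");midgap(p,d,c)
E
python3 -m crank '[[0.22,0,0,0,0],[0.22,0,0,0,0],[0.22,0,0,0,0],[0.22,0,0,0,0],[0.22,0,0,0,0],[0.22,0,0,0,0],[0.22,0,0,0,0],[0.22,0,0,0,0],[0.22,0,0,0,0],[0.22,0,0,0,0],[0.22,0,0,0,0],[0.22,0,0,0,0]]' 15 >/dev/null;python3 - <<'E'
from h import *
p,d,c=look("w10");midgap(p,d,c)
E
```

```text
t22.10 grasp pt in stand [-243.    70.5  170.6] yaw -55.0 F [0.2 0.1 0.5] open 0.0560 grip 0.0
front face n 2940 tilt -0.77 yaw -0.56 deg x0 -106.4 circle [ -2.6 131.7] 63.8
gaps(mid,width) [(np.float64(61.0), np.float64(33.9)), (np.float64(240.2), np.float64(32.6)), (np.float64(257.1), np.float64(1.1))]
gaps(mid,width) [(np.float64(240.4), np.float64(34.4)), (np.float64(60.8), np.float64(32.2)), (np.float64(258.2), np.float64(1.1))]
t23.15 grasp pt in stand [-243.    70.5  170.6] yaw -55.0 F [-0.6  0.3 -0.5] open 0.0558 grip 0.0
front face n 2913 tilt -0.78 yaw -0.53 deg x0 -106.4 circle [ -2.  131.3] 64.0
gaps(mid,width) [(np.float64(240.8), np.float64(34.2)), (np.float64(60.6), np.float64(32.8)), (np.float64(77.4), np.float64(0.8))]
gaps(mid,width) [(np.float64(241.0), np.float64(35.6)), (np.float64(60.5), np.float64(31.6)), (np.float64(293.5), np.float64(0.9))]
```

Stop B is at mid-gap 60.7°, so heavy-side-down is mid-gap 83.8° (half-spread 23.1°, as expected). I turn clockwise by 23.1°, let go (it stays by friction), check, then do the final grip.

```bash
python3 -m crank '[[0.22,0,0,-40,0],[0.22,10,-20,-80,0],[0.22,30,-60,-80,0],[0.22,48,-100,-80,0],[0.22,48,-140,-80,0],[0.22,48,-156,-80,0],[0.22,48,-156,-80,0],[0.22,48,-156,-50,0],[0.22,48,-156,-30,0],[0.22,48,-156,-12,0],[0.22,48,-156,-12,0],[0.22,48,-156,-12,0]]' 15 >/dev/null
python3 - <<'E'
from h import *
where()
E
python3 -m crank '[[-1,0,0,0,0],[-1,0,0,0,0],[-1,0,0,0,0],[-1,0,0,0,0],[-1,0,0,0,0],[-1,4.7,0,-1.7,0],[-1,9.5,0,-3,0],[-1,14.4,0,-3.9,0],[-1,18.3,0,-4.4,0],[-1,22.3,0,-4.5,0],[-1,22.3,0,-4.5,0],[-1,22.3,0,-4.5,0]]' 15 >/dev/null
python3 - <<'E'
from h import *
where()
E
python3 -m crank '[[0.22,22.3,0,-4.5,0]]' 15 >/dev/null --dry 2>/dev/null; true
```

```text
t24.20 grasp pt in stand [-87.9  22.5 182.2] yaw -55.0 F [ 0.6 -0.4  0.8] open 0.0558 grip 0.0
t25.20 grasp pt in stand [-86.9  -0.5 187.9] yaw -55.0 F [-3.5 -0.7  5.6] open 0.0426 grip 15.0
```

```bash
python3 -c "
from h import *
where()"
python3 -m crank '[[0.22,0,0,0,0],[0.22,0,0,0,0],[0.22,0,0,0,0],[0.22,0,0,-30,0],[0.22,0,0,-60,0],[0.22,0,20,-75,0],[0.22,-20,60,-75,0],[0.22,-50,100,-75,0],[0.22,-70,140,-75,0],[0.22,-70,156,-50,0],[0.22,-70,156,-10,0],[0.22,-70,156,16,0]]' 15 >/dev/null; python3 -m crank '[[0.22,0,0,0,0],[0.22,0,0,0,0],[0.22,0,0,0,0],[0.22,0,0,0,0]]' 15 >/dev/null;python3 - <<'E'
from h import *
p,d,c=look("w11");midgap(p,d,c);p,d,c=look("w12");midgap(p,d,c)
E
```

```text
t25.20 grasp pt in stand [-86.9  -0.5 187.9] yaw -55.0 F [-3.5 -0.7  5.6] open 0.0426 grip 15.0
t26.53 grasp pt in stand [-241.6   69.7  172.5] yaw -55.0 F [ 0.  -0.  -0.4] open 0.0560 grip 0.0
front face n 2911 tilt -0.84 yaw -0.45 deg x0 -106.4 circle [ -2.7 131.4] 64.0
gaps(mid,width) [(np.float64(263.7), np.float64(33.4)), (np.float64(84.4), np.float64(32.7)), (np.float64(224.7), np.float64(0.9))]
gaps(mid,width) [(np.float64(264.8), np.float64(35.2)), (np.float64(83.5), np.float64(31.2)), (np.float64(128.1), np.float64(1.0))]
t26.58 grasp pt in stand [-241.8   69.8  172.3] yaw -55.0 F [-0.7  0.6  0.8] open 0.0563 grip 0.0
front face n 2920 tilt -0.88 yaw -0.48 deg x0 -106.4 circle [ -2.9 131.1] 63.9
gaps(mid,width) [(np.float64(263.9), np.float64(33.7)), (np.float64(84.1), np.float64(33.3)), (np.float64(182.3), np.float64(0.9))]
gaps(mid,width) [(np.float64(264.7), np.float64(35.4)), (np.float64(83.4), np.float64(31.7)), (np.float64(206.9), np.float64(0.8))]
```

Mid-gap is 84.0°, within 0.3° of the target. Before the final grip I cross-check the tilt from the fixed cameras.

Run:
```python
from h import *
from scipy.optimize import least_squares
for n in("scene","side"):
    p,d=vision.read_camera(n);np.savez("pics/%s2.npz"%n,p=p,d=d)
    Q=toS(cloud(n,d));hsv=cv2.cvtColor(p,cv2.COLOR_RGB2HSV)
    br=(hsv[...,0]>8)&(hsv[...,0]<25)&(hsv[...,1]>50)&(hsv[...,1]<170)&(hsv[...,2]>100)&(d>0)
    # barrel/grey behind rotor: low saturation, cylinder about axle between x=-60..-20 and counterweight x>25
    q=Q[br];q=q[(abs(q[:,0]+90)<22)&(abs(q[:,1])<70)&(q[:,2]>60)&(q[:,2]<205)]
    g=Q[(hsv[...,1]<70)&(d>0)];g=g[(abs(g[:,1])<30)&(abs(g[:,2]-130)<45)]
    cw=g[(g[:,0]>30)&(g[:,0]<110)]
    for nm,s,r0 in(("bronze",q,62),("rear",cw,None)):
        if len(s)<40:print(n,nm,len(s));continue
        if r0: f=lambda v:np.linalg.norm(np.cross(s-np.array([0,v[1],130]),np.array([-np.cos(v[0]),0,np.sin(v[0])])),axis=1)-62
        else: f=lambda v:np.linalg.norm(np.cross(s-np.array([0,v[1],130]),np.array([-np.cos(v[0]),0,np.sin(v[0])])),axis=1)-v[2]
        r=least_squares(f,[0,-2]+([] if r0 else [20]),loss="soft_l1",f_scale=1.);print(n,nm,len(s),"tilt",np.degrees(r.x[0]).round(2),r.x[1:].round(1),"res",np.median(abs(r.fun)).round(2),"zmax",np.percentile(s[:,2],99).round(1))
    # grey back plate normal: points x~-67, r 25..60
    b=Q[(hsv[...,1]<80)&(d>0)];rr=np.hypot(b[:,1]+2,b[:,2]-130);b=b[(abs(b[:,0]+67)<8)&(rr>28)&(rr<57)]
    if len(b)>40:
        k=np.ones(len(b),bool)
        for i in range(5):
            v=np.linalg.lstsq(np.c_[b[k,1],b[k,2]-130,np.ones(k.sum())],b[k,0],rcond=None)[0];k=abs(b[:,0]-np.c_[b[:,1],b[:,2]-130,np.ones(len(b))]@v)<1.5
        print(n,"plate",k.sum(),"tilt",np.degrees(np.arctan(v[1])).round(2),"yaw",np.degrees(np.arctan(v[0])).round(2))
```

```text
scene bronze 778 tilt 2.4 [-6.1] res 2.64 zmax 194.1
scene rear 603 tilt -3.13 [-0.3 22.1] res 1.7 zmax 158.5
scene plate 40 tilt -0.15 yaw -1.81
side bronze 300 tilt 1.7 [-4.5] res 1.34 zmax 195.2
side rear 624 tilt -3.93 [ 1.2 20.7] res 2.08 zmax 159.0
side plate 410 tilt -0.68 yaw -0.56
```

Face and plate normals agree on a tilt of about -0.7°, which is level. Now the final grip at the top of the rim.

```bash
python3 -m crank '[[0.22,0,0,-40,0],[0.22,10,-20,-80,0],[0.22,40,-60,-80,0],[0.22,70,-100,-80,0],[0.22,70,-140,-80,0],[0.22,70,-155,-80,0],[0.22,70,-155,-80,0],[0.22,70,-155,-50,0],[0.22,70,-155,-30,0],[0.22,70,-155,-15,0],[0.22,70,-155,-15,0],[0.22,70,-155,-15,0]]' 15 >/dev/null
python3 - <<'E'
from h import *
where()
E
python3 -m crank '[[-1,0,0,0,0],[-1,0,0,0,0],[-1,0,0,0,0],[-1,0,0,0,0],[-1,0,0,0,0],[-1,0,0,0,0]]' 15 >/dev/null
python3 - <<'E'
from h import *
where()
E
python3 -m crank '[[-1,0,0,0,0],[-1,0,0,0,0],[-1,0,0,0,0],[-1,0,0,0,0],[-1,0,0,0,0],[-1,0,0,0,0]]' 40 >/dev/null
python3 - <<'E'
from h import *
where()
p,d=vision.read_camera("scene");np.savez("pics/scene3.npz",p=p,d=d)
z=np.load("pics/scene2.npz");K,R,t=cal("scene")
c=cal("scene");out=[]
for P_,D_ in((z["p"],z["d"]),(p,d)):
    Q=toS(cloud("scene",D_,c));hsv=cv2.cvtColor(P_,cv2.COLOR_RGB2HSV);br=(hsv[...,0]>8)&(hsv[...,0]<25)&(hsv[...,1]>50)&(hsv[...,1]<190)&(hsv[...,2]>60)&(D_>0)
    q=Q[br];r=np.hypot(q[:,1]+3,q[:,2]-133);k=(r>55)&(r<70)&(abs(q[:,0]+90)<25);q=q[k]
    a=np.degrees(np.arctan2(-(q[:,1]+3),q[:,2]-133))%360;print(np.histogram(a,40,(200,360))[0].tolist())
    a0=proj("scene",S(-88,0,130)).round().astype(int);out.append(cv2.resize(P_[a0[1]-45:a0[1]+45,a0[0]-45:a0[0]+45],(400,400),interpolation=cv2.INTER_CUBIC))
save(np.hstack(out),"pics/cmp.png")
E
```

```text
t27.73 grasp pt in stand [-88.6   0.2 186.1] yaw -55.0 F [ 0.9 -0.7  0.2] open 0.0559 grip 0.0
t28.23 grasp pt in stand [-87.   -0.2 187.5] yaw -55.0 F [1.3 1.2 6.8] open 0.0421 grip 15.0
t28.73 grasp pt in stand [-87.   -0.2 187.5] yaw -55.0 F [1.6 1.6 5.7] open 0.0423 grip 40.0
[10, 9, 5, 8, 8, 5, 6, 2, 5, 8, 15, 24, 2, 2, 1, 2, 3, 0, 4, 6, 25, 25, 29, 30, 32, 33, 25, 7, 18, 15, 12, 1, 2, 0, 0, 0, 1, 2, 11, 3]
[5, 14, 4, 9, 10, 7, 4, 2, 5, 6, 20, 22, 2, 2, 3, 2, 2, 3, 2, 4, 26, 32, 29, 30, 31, 27, 8, 16, 23, 31, 37, 34, 35, 39, 35, 39, 37, 49, 24, 25]
```

View pics/cmp.png

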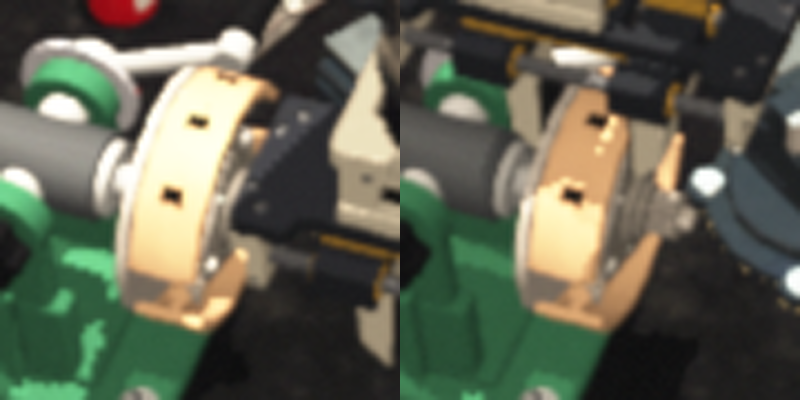

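The two black holes in the shoe sit at the same pixels before and after gripping: (173,193)/(197,120) against (173,195)/(197,121). The rotor and tilt did not move, and the grip holds at 40 N, so I'm handing in.

```bash
python3 -c "
from h import *
print(ticket.hand_in())"
```

```text
the job is handed in; nothing more can be done
None
```

The job is handed in: the axle is level to within about 1°, and the gripper holds the rotor still at the top of its rim with 40 N, its heavy side straight down to within about 1°; the clock was at about 29 s, and the loose things were left alone.

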